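# Seat a grinder's rest plate and thread its keeper rod

## Task

Lay the loose steel rest plate flat in the pocket of the green rest holder and let go of it. Then take the steel keeper rod by its black handle out of the wooden cradle and slide it from the robot's left through both brass bushings of the holder, over the plate, until its nose sticks out about 2 cm beyond the far bushing. Finish while still gripping the handle and holding the rod steady there, not forcing it against the bushings, so that a helper can fit the lock collar; leave the bottle, mug and brush alone.

Things in the scene. Friction and masses are not known exactly. Their poses are not given: they have to be found in the camera images.
- holder: Fixed green rest holder on the table: slab 110 (x) x 150 (y) x 10 mm, origin at the centre of its underside, its +y end at the robot's left. A pocket lies centred on it; beyond the pocket's short ends, at y = +64 and -64 mm, stand posts with brass bushings 14 mm long, bore 17 mm, outer diameter 27 mm, tops 51.5 mm above the table. Their common axis runs along y at x = 0, 38 mm above the table.
- holder_seat (a point): Where the centre of the seated rest plate lies: middle of the pocket, 16 mm above the table, axes as the holder's. The pocket is 114 mm long (y) x 48 mm wide (x), floor 10 mm above the table, walls 12 mm high; its long walls are only 22 mm stubs at the corners, leaving 70 mm gaps for fingers.
- holder_left_bushing (a point): Centre of the outer mouth of the left bushing (holder y = +71 mm), where the rod enters, on the bore axis 38 mm above the table.
- holder_right_bushing (a point): Centre of the outer mouth of the right (far) bushing (holder y = -71 mm), where the nose comes out, on the bore axis.
- plate_center (a point): Centre of the loose rest plate, a plain dark steel bar 100 mm long (its x) x 40 mm wide (its y) x 12 mm thick (z), about 0.36 kg, starting flat on the table between holder and cradle. It fits the pocket with its length along the holder's y, either way round.
- rod_grip (a point): Centre of the keeper rod's black rectangular handle, 50 mm long (x) x 22 mm wide (y) x 24 mm high (z). x points along the rod to its nose. About 0.15 kg in all, balanced about 70 mm ahead of this point. At the start the rod lies level, axis 44 mm above the table, in the slots of the cradle, nose pointing away from the robot.
- rod_neck (a point): Point on the rod's axis where the steel rod leaves the handle, 25 mm ahead of the handle's centre.
- rod_nose (a point): Tip of the rod's nose, on its axis, 210 mm ahead of the handle's centre. The steel rod is 12 mm thick, its last 8 mm tapering to 7 mm.
- plate: The rest plate itself; origin at the centre of its underside, axes as plate_center.
- rod: The keeper rod itself; origin at the centre of the handle, axes as rod_grip.
- cradle: Fixed plywood cradle: base 180 (x) x 50 x 8 mm, origin at the centre of its underside, and two slotted posts, 52 mm high, 34 mm wide and 16 mm long, at x = -75 and +55 mm. The rod is lifted straight up out of them; the handle's centre hangs 125 mm from the cradle's centre on the robot's side.
- bottle: Bystander: clear bottle, 60 mm wide, 150 mm high, on the table to the right; origin at the centre of its underside.
- mug: Bystander: white mug, 80 mm wide, 90 mm high, on the left beside the cradle; origin at the centre of its underside.
- brush: Bystander: hand brush lying on the table beyond the holder; its length runs along its x.
There are look-alikes about, which are no part of the job. Of the things shaped like the plate, the dark steel one is meant.

How it is judged:
By the outcome, as a careful person would: the job done as asked, in the order asked, and still so for the second after the job is handed in, while the arm keeps its last pose, push and grip.
It also fails if it takes over 56 s, if anything falls off the work surface, if the arm or the gripper's body presses on something with over 40 N, if the wrist force passes 120 N, or if a joint passes its speed limit or range.

## Robot

A 6-joint arm with a two-finger parallel gripper is mounted at the origin on the work surface. World frame = base frame: x ahead of the robot, y to its left, z up, the work surface at z = 0. Lengths are in m, angles in rad, forces in N, time in s.
With the tool pointing down it reaches from about 0.35 to 0.775 m from the base axis. Payload 5.5 kg.
Tool frame: the origin (TCP) lies between the finger pads; the fingertips stand 22 mm ahead of it and the grasp point (between the pads) lies 3 mm ahead of it (arm.tips_ahead is the distance from the TCP to the fingertips, in m); z points along the fingers, y is the line along which they close (so a half turn about z gives the same grasp; the last joint's range is limited). The gripper opens to 85 mm and grips with 20 to 120 N. Pads are 22 mm wide; open, the fingers measure 114 mm over their backs; the gripper's body (76 mm by 85 mm) begins 54 mm behind the grasp point. The pads swing forward as they close: fully open they stand 13 mm farther back than shut.
Start: joints at [1.006, 0.313, 0.046, 1.304, 0, 1.431], TCP at [0.237, 0.524, 0.253] pointing down, gripper open.
Joint ranges: [-2.76, 2.76], [-0.86, 1.69], [-1.03, 1.26], [-2.2, 2.34], [-1.47, 1.5], [-3.14, 3.14]. Speed limits (rad/s): [2.57, 2.57, 3.14, 3.14, 3.14, 3.14].

## Interface

Orientations are given as a unit quaternion [x, y, z, w].
In Python, from cell import arm gives the robot as it stands.
- The arm moves only by the tool arm_command, never from a script. Its argument "moves" is a list that holds one entry, the list of rows, each a list of 5 numbers: the gripper command: -1 is fully open, 1 is shut, values between are in proportion, then the shift along the tool's x, y, z in m, then the turn about the tool's z in rad. A call has 1 to 10 rows; each row is the pose to reach, as a shift and turn from the pose commanded when the call began, along the tool's axes at that moment; what a row does not reach only later rows make up. A row lasts 1/8 s, in which the tool goes at most 62.5 mm and 10.7 degrees, less where a joint would pass 70% of its speed; a pose out of reach is approached as far as the arm can. A call with a gripper value outside its range is refused whole. The fingers move at their own pace and stop on an object; "grip_force" is the grip in N (left out, the last holds). Time passes only in rows, so rows that repeat a pose let the fingers close. It gives the time, the measured TCP pose, the force, the opening and the grip force at its end, in the units of the state.
- arm.get_state(): the state, without advancing time (a new reading comes with each control period).
- arm.grab_frame(name): name is "scene" or "side" or "wrist"; returns a dict with "color" (480x640x3 uint8, red, green, blue), "intrinsics" (3x3 intrinsics, pixels), "view" (4x4, takes a point from world to camera coordinates); the wrist camera has in their place "tool_from_camera" (4x4, takes a point from camera to tool coordinates, whose origin is the TCP and whose axes are the flange's). Camera axes: x right, y up, looking along -z (the intrinsics and any distortion apply to the point x, -y, -z); pixel columns grow to the right and rows downward; lengths in m; the calibration is good to about 2 mm. A picture is of the moment at which its call begins: read the wrist's pose just before it. There is no depth.
- arm.close_job(): hands the job in; it is judged then, once.
The state is a dict: "clock": time; "joint_pos": joint angles; "dq": joint speeds; "tau": joint torques, N m; "tool_pos": TCP position; "ee_rot": TCP orientation; "ft_force": force on the tool from outside, world axes, zero at the start; "torque": the same for the moment, N m; "finger_gap": finger opening in m; "gripper_force": force on a finger pad.
Only numpy, scipy, OpenCV 4.12 (cv2) and the standard library are available. Lean on these libraries where they do the work, as an engineer would, in place of code of your own. Each camera call takes 0.05 s, during which the arm holds its last target. There are 200 camera calls.

## Working session

There is one attempt and no reset: what is moved stays moved. The work goes in short steps, Python scripts to look and compute and a tool call to move; the robot and the scene stay as the last step left them, time stands still between calls to the robot, and variables do not carry over. Pictures are saved under pics/ and viewed, at most 10 in all, crops included, and the job is handed in when it is done.

Besides the shell and the picture viewer there is one more tool, called after "Call:" in YAML: its name, and indented under it one key for each argument. arm_command: Moves the arm, as the interface text tells. Its arguments: {"type":"object","properties":{"moves":{"type":"array"},"grip_force":{"type":"number"}},"required":["moves"]}

```bash
ls; mkdir -p pics
python3 - <<'E'
from cell import arm
import cv2,numpy as np
np.set_printoptions(precision=4,suppress=True)
print(arm.get_state())
for n in ["scene","side","wrist"]:
    f=arm.grab_frame(n); cv2.imwrite(f"pics/{n}0.png",f["color"][:,:,::-1]); print(n,{k:v for k,v in f.items() if k!="color"})
E
```

```text
pics
{'clock': 0.0, 'joint_pos': array([1.0064, 0.314 , 0.045 , 1.3036, 0.    , 1.4312]), 'dq': array([-0.0001,  0.0014,  0.0002,  0.0007,  0.0001, -0.0004]), 'tau': array([ -0.0008, -48.0624,  29.8533,   0.0195,  -0.0002,  -0.    ]), 'tool_pos': array([0.2367, 0.5235, 0.2524]), 'ee_rot': array([ 0.2108,  0.9775, -0.0009, -0.0003]), 'ft_force': array([0.8719, 0.1204, 0.5416]), 'torque': array([-0.0477, -0.0184, -0.0206]), 'gripper_force': 0.0, 'finger_gap': 0.0855391509683993}
scene {'intrinsics': array([[469.9425,   0.    , 320.2121],
       [  0.    , 469.9425, 242.1424],
       [  0.    ,   0.    ,   1.    ]]), 'view': array([[-0.2924,  0.9561, -0.0167,  0.144 ],
       [-0.781 , -0.2287,  0.5811,  0.4102],
       [ 0.5518,  0.183 ,  0.8137, -1.4961],
       [ 0.    ,  0.    ,  0.    ,  1.    ]])}
side {'intrinsics': array([[483.6088,   0.    , 323.0464],
       [  0.    , 483.6088, 243.7279],
       [  0.    ,   0.    ,   1.    ]]), 'view': array([[ 0.6806, -0.7323,  0.0214, -0.3859],
       [ 0.434 ,  0.4266,  0.7935, -0.3101],
       [-0.5902, -0.5308,  0.6082, -1.2329],
       [ 0.    ,  0.    ,  0.    ,  1.    ]])}
wrist {'intrinsics': array([[381.4871,   0.    , 317.5877],
       [  0.    , 381.4871, 238.4906],
       [  0.    ,   0.    ,   1.    ]]), 'tool_from_camera': array([[-0.0009,  0.9532,  0.3023,  0.0775],
       [ 1.    ,  0.0008,  0.0006,  0.0004],
       [ 0.0003,  0.3023, -0.9532, -0.1204],
       [ 0.    ,  0.    ,  0.    ,  1.    ]])}
```

View pics/scene0.png

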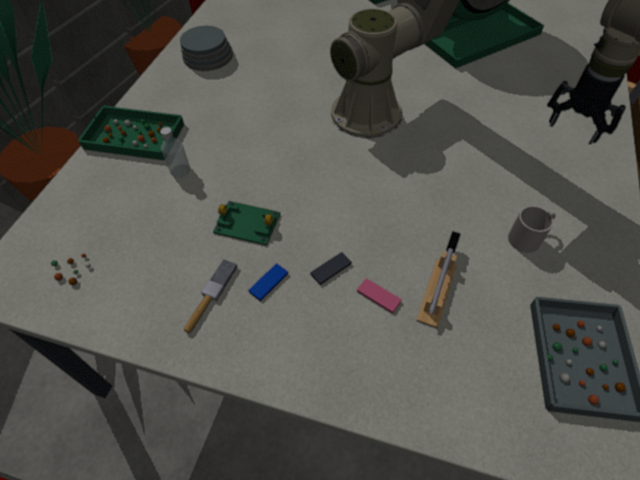

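View pics/side0.png

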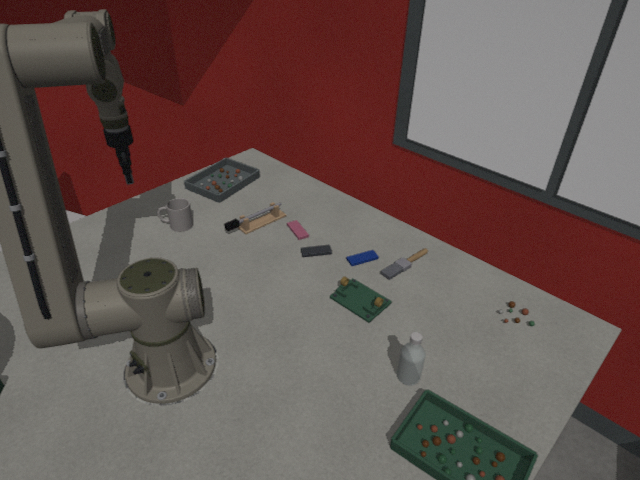

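The scene view shows three plate-shaped things: dark grey at (331,268), blue at (268,282) and pink at (379,295). The dark grey one fits "dark steel". The holder is at (247,222) and the rod in its cradle at (440,280), with the handle at (453,243). The side view agrees: dark plate (316,251), holder (360,300), handle (232,226). I'll measure these and make one enlarged crop to confirm.

```bash
cat > h.py <<'E'
import cv2,numpy as np
from scipy.spatial.transform import Rotation as R
from cell import arm
np.set_printoptions(precision=4,suppress=True)
def grab(n):
    s=arm.get_state(); f=arm.grab_frame(n)
    if n=="wrist":
        T=np.eye(4);T[:3,:3]=R.from_quat(s["ee_rot"]).as_matrix();T[:3,3]=s["tool_pos"]
        f["w"]=T@f["tool_from_camera"]
    else: f["w"]=np.linalg.inv(f["view"])
    f["hsv"]=cv2.cvtColor(f["color"],cv2.COLOR_RGB2HSV)
    return f
def ray(f,uv):
    K=f["intrinsics"]; d=np.array([(uv[0]-K[0,2])/K[0,0],-(uv[1]-K[1,2])/K[1,1],-1.])
    return f["w"][:3,3],f["w"][:3,:3]@d
def onz(f,uv,z):
    o,d=ray(f,uv); return o+d*(z-o[2])/d[2]
def proj(f,p):
    c=np.linalg.inv(f["w"])@np.append(p,1); K=f["intrinsics"]
    return np.array([K[0,2]+K[0,0]*c[0]/-c[2],K[1,2]-K[1,1]*c[1]/-c[2]])
def cross(f1,u1,f2,u2):
    o1,d1=ray(f1,u1);o2,d2=ray(f2,u2)
    t=np.linalg.lstsq(np.c_[d1,-d2],o2-o1,rcond=None)[0]
    a,b=o1+t[0]*d1,o2+t[1]*d2; return (a+b)/2,np.linalg.norm(a-b)
def blobs(f,lo,hi,roi=None,amin=15):
    m=cv2.inRange(f["hsv"],np.array(lo),np.array(hi))
    if roi: k=np.zeros_like(m);x,y,X,Y=roi;k[y:Y,x:X]=255;m&=k
    return [c for c in cv2.findContours(m,cv2.RETR_EXTERNAL,cv2.CHAIN_APPROX_NONE)[0] if cv2.contourArea(c)>=amin]
def flat(f,c,z):
    p=np.array([onz(f,q,z)[:2] for q in c[:,0].astype(float)],np.float32)
    r=cv2.minAreaRect(p*1000); return r
E
python3 - <<'E'
from h import *
a=grab("scene");b=grab("side")
for f,rois in((a,dict(plate=(300,245,360,290),grip=(440,225,465,258),pocket=(205,190,290,250))),(b,dict(plate=(295,240,340,262),grip=(220,214,245,236),pocket=(325,270,395,325)))):
    for n,r in rois.items():
        x,y,X,Y=r
        if n=="pocket":
            for c in blobs(f,(10,120,90),(25,255,255),r,8): 
                u=c[:,0].mean(0); print("brass",u,cv2.contourArea(c),onz(f,u,.04))
            cs=blobs(f,(60,80,20),(90,255,255),r,100);z=.01
        else: cs=blobs(f,(0,0,0),(180,255,85 if n=="plate" else 45),r,20);z=.012 if n=="plate" else .056
        for c in cs: print(n,cv2.contourArea(c),c[:,0].mean(0),flat(f,c,z))
u=[(331,268),(268,282),(379,295)]
for q in u: print(q,onz(a,q,.012),a["hsv"][q[1],q[0]])
# handle / mug / bottle rough
print("handle",cross(a,(453.5,243),b,(232,226)),"cradle post",onz(a,(436,290),.05),"mug",onz(a,(527,245),0),"bottle",onz(a,(180,172),0))
cv2.imwrite("pics/crop1.png",cv2.resize(a["color"][190:340,200:480,::-1],None,fx=2.8,fy=2.8,interpolation=cv2.INTER_CUBIC))
E
```

```text
plate 720.0 [331.875 269.25 ] ((600.0216064453125, 62.86929702758789), (53.72774887084961, 103.18851470947266), 54.98358917236328)
grip 117.5 [452.9608 241.7255] ((468.91070556640625, 328.2025146484375), (18.49738883972168, 59.933467864990234), 83.74238586425781)
brass [267.3636 216.3636] 8.5 [ 0.51   -0.1359  0.04  ]
brass [221.0909 206.2727] 8.5 [ 0.5123 -0.2644  0.04  ]
pocket 1720.0 [246.7069 222.1667] ((521.3936767578125, -195.10023498535156), (109.9047622680664, 150.86410522460938), 1.081732153892517)
plate 258.5 [315.7808 250.6438] ((588.6213989257812, 52.797889709472656), (52.14990234375, 99.99639892578125), 54.22654724121094)
grip 93.5 [231.8    224.7429] ((450.95751953125, 314.3689880371094), (42.24189376831055, 58.310340881347656), 85.50666046142578)
brass [378.5    300.8889] 20.0 [ 0.5199 -0.2584  0.04  ]
brass [343.8667 280.6   ] 17.5 [ 0.5162 -0.1308  0.04  ]
pocket 1054.5 [361.6457 299.6914] ((514.0375366210938, -194.3233642578125), (109.78981018066406, 153.47976684570312), 1.438881754875183)
(331, 268) [0.5974 0.0598 0.012 ] [113  44  46]
(268, 282) [ 0.6781 -0.0739  0.012 ] [109 237 111]
(379, 295) [0.6374 0.1884 0.012 ] [170 127 131]
handle (array([0.4608, 0.3305, 0.0386]), np.float64(0.003282992861971014)) cradle post [0.61   0.3105 0.05  ] mug [0.3839 0.5145 0.    ] bottle [ 0.3982 -0.453   0.    ]
```

View pics/crop1.png

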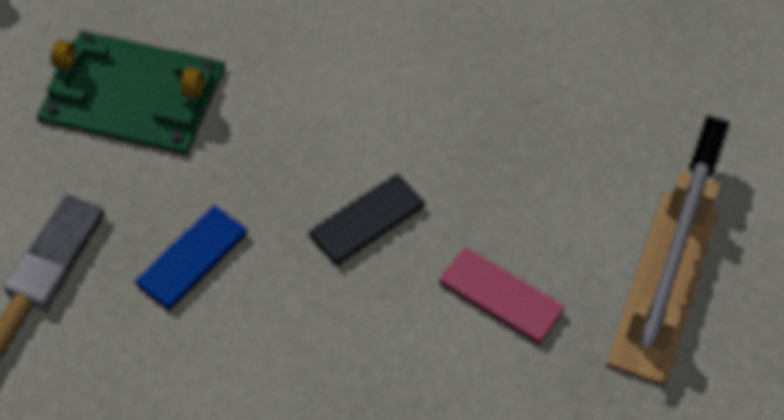

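The crop confirms it: the dark steel bar is at crop (367,220), i.e. scene (331,268), and the blue and pink ones are look-alikes. The brush lies left of it, and the holder's posts stand at its ends. Next I'll move to a vantage point for a wrist view.

```bash
cat >> h.py <<'E'
def plan(p,yawx):
    """shift in tool axes and turn to TCP p with tool x at world yaw yawx (deg)"""
    s=arm.get_state(); M=R.from_quat(s["ee_rot"]).as_matrix()
    y=np.degrees(np.arctan2(M[1,0],M[0,0])); t=(yawx-y+180)%360-180
    print("shift",M.T@(np.array(p)-s["tool_pos"]),"turn",-np.radians(t),"yawx now",y,"j6 end",np.degrees(np.arctan2(p[1],p[0]))+180-yawx,"t",s["clock"])
E
python3 - <<'E'
from h import *
print(arm.tips_ahead)
plan((.56,.06,.27),180)
E
```

```text
0.022
shift [-0.4855 -0.2894 -0.017 ] turn -0.4247776793424778 yawx now 155.6620317423146 j6 end 6.115503566285412 t 0.25
```

Call:
arm_command:
  moves:
    - [[-1, -0.03, -0.02, 0, -0.04], [-1, -0.08, -0.05, 0, -0.1], [-1, -0.135, -0.08, -0.005, -0.15], [-1, -0.19, -0.115, -0.01, -0.2], [-1, -0.25, -0.15, -0.015, -0.25], [-1, -0.31, -0.185, -0.017, -0.3], [-1, -0.365, -0.22, -0.017, -0.35], [-1, -0.42, -0.25, -0.017, -0.4], [-1, -0.465, -0.277, -0.017, -0.425], [-1, -0.4855, -0.2894, -0.017, -0.425]]

```text
clock: 1.5
tool_pos: [0.5615, 0.0573, 0.2699]
ee_rot: [0.001, 1.0, -0.0, 0.0]
ft_force: [0.5, 0.8, 0.0]
finger_gap: 0.0852
gripper_force: 0.0
```

Run:
```python
from h import *
print(arm.get_state()["dq"])
f=grab("wrist"); cv2.imwrite("pics/w1.png",f["color"][:,:,::-1])
import pickle; pickle.dump(f,open("w1.pkl","wb")); s=arm.get_state();print(s["tool_pos"],s["clock"])
```

```text
[-0.3775  0.2349  0.314   0.0926  0.0137 -0.3812]
[0.5634 0.0548 0.2695] 1.55
```

View pics/w1.png

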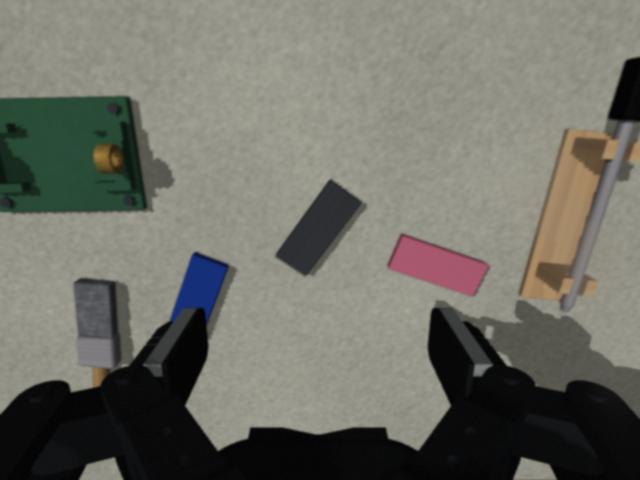

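The wrist view shows the dark plate centred near (320,227), the holder's near (left) bushing at (108,158), the rod handle at (627,90) and the nose near (568,307). I'll measure the plate once settled.

Run:
```python
from h import *
for i in range(3): f=grab("wrist")
print(arm.get_state()["dq"])
for c in blobs(f,(0,0,0),(180,110,75),(260,165,380,290),1000):
    r=flat(f,c,.012);print(r,cv2.contourArea(c)); b=cv2.boxPoints(r)/1000;print(b)
    e=b[1]-b[0],b[2]-b[1]; l=max(e,key=np.linalg.norm); print("long yaw",np.degrees(np.arctan2(l[1],l[0])))
for c in blobs(f,(60,80,20),(90,255,255),(0,80,170,230),500):
    b=cv2.boxPoints(flat(f,c,.01))/1000; print("holder",b)
c=np.array(r[0])/1000
```

```text
[ 0.0326 -0.0185 -0.0151  0.0032  0.0006  0.0024]
((593.412109375, 58.48275375366211), (41.24763488769531, 99.38783264160156), 54.129520416259766) 3560.0
[[0.5411 0.0709]
 [0.6216 0.0127]
 [0.6458 0.0461]
 [0.5652 0.1043]]
long yaw -35.87047
holder [[ 0.4639 -0.1181]
 [ 0.4659 -0.2672]
 [ 0.5735 -0.2658]
 [ 0.5715 -0.1167]]
```

Run:
```python
from h import *
plan((.5934,.0585,.024),144.1)
```

```text
shift [-0.0337 -0.0012  0.2458] turn 0.6252646427301697 yawx now 179.925025107194 j6 end 41.53027870567931 t 1.7
```

Call:
arm_command:
  moves:
    - [[-0.5, -0.01, 0, 0.02, 0.1], [-0.5, -0.02, -0.001, 0.06, 0.25], [-0.5, -0.03, -0.001, 0.11, 0.4], [-0.5, -0.034, -0.001, 0.15, 0.55], [-0.5, -0.034, -0.001, 0.18, 0.625], [-0.5, -0.034, -0.001, 0.2, 0.625], [-0.5, -0.034, -0.001, 0.215, 0.625], [-0.5, -0.034, -0.001, 0.215, 0.625]]

```text
clock: 2.7
tool_pos: [0.5929, 0.0601, 0.0545]
ee_rot: [0.307, 0.952, -0.0, -0.001]
ft_force: [0.3, 0.1, 0.3]
finger_gap: 0.0642
gripper_force: 0.0
```

Run:
```python
from h import *
for i in range(3): f=grab("wrist")
plan((.5934,.0585,.024),144.1); print(arm.get_state()["dq"],arm.get_state()["tool_pos"])
for c in blobs(f,(0,0,0),(180,110,75),(200,0,440,300),1000): print(c[:,0].mean(0),flat(f,c,.012))
cv2.imwrite("pics/w2.png",f["color"][:,:,::-1])
```

```text
shift [ 0.0005 -0.0016  0.0324] turn 0.0022494984693424078 yawx now 144.22888676831445 j6 end 41.53027870567931 t 2.85
[-0.0055 -0.0031  0.0066  0.0002  0.0003 -0.0011] [0.5947 0.0595 0.0564]
[314.8056 241.1111] ((575.2493896484375, 72.11405944824219), (39.23740005493164, 55.50954818725586), 54.322547912597656)
```

View pics/w2.png

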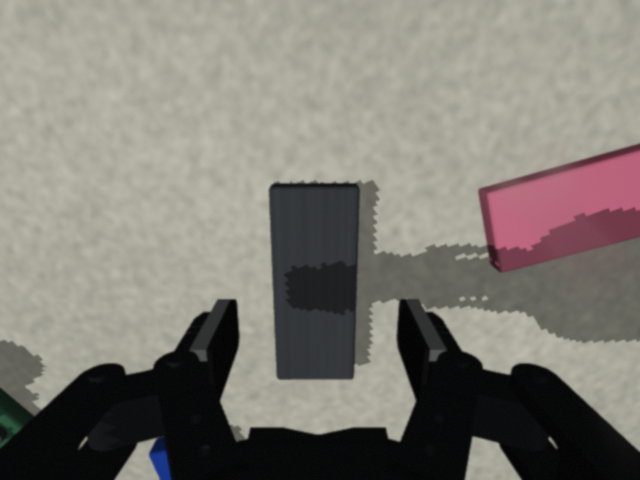

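Plate is centred between the fingers: it spans (270–358, 183–380), and the pink plate is clear of them at (560,215). Descending and closing.

Call:
arm_command:
  moves:
    - [[-0.5, 0, -0.001, 0.015, 0], [-0.5, 0, -0.0015, 0.03, 0], [-0.5, 0, -0.0015, 0.032, 0], [0.3, 0, -0.0015, 0.032, 0], [0.3, 0, -0.0015, 0.032, 0], [0.3, 0, -0.0015, 0.032, 0], [0.3, 0, -0.0015, 0.032, 0]]
  grip_force: 50

```text
clock: 3.72
tool_pos: [0.5934, 0.058, 0.0236]
ee_rot: [0.307, 0.952, 0.0, 0.0]
ft_force: [1.2, 0.9, 0.4]
finger_gap: 0.0388
gripper_force: 51.2
```

Call:
arm_command:
  moves:
    - [[0.3, 0, 0, -0.02, 0], [0.3, 0, 0, -0.05, 0], [0.3, 0, 0, -0.065, 0], [0.3, 0, 0, -0.065, 0]]

```text
clock: 4.22
tool_pos: [0.5941, 0.0579, 0.0893]
ee_rot: [0.307, 0.952, 0.0, 0.001]
ft_force: [-0.1, 0.1, -4.2]
finger_gap: 0.0385
gripper_force: 51.1
```

Run:
```python
from h import *
for i in range(3): f=grab("wrist")
s=arm.get_state(); print({k:s[k] for k in("tool_pos","finger_gap","gripper_force","ft_force","clock")})
M=R.from_quat(s["ee_rot"]).as_matrix(); print(M)
cv2.imwrite("pics/w3.png",f["color"][:,:,::-1])
```

```text
{'tool_pos': array([0.5923, 0.058 , 0.087 ]), 'finger_gap': 0.03835732835898022, 'gripper_force': 51.133663058280945, 'ft_force': array([-0.4492, -0.1019, -2.7652]), 'clock': 4.375}
[[-0.8111  0.5849 -0.002 ]
 [ 0.5849  0.8111  0.0002]
 [ 0.0017 -0.0011 -1.    ]]
```

View pics/w3.png

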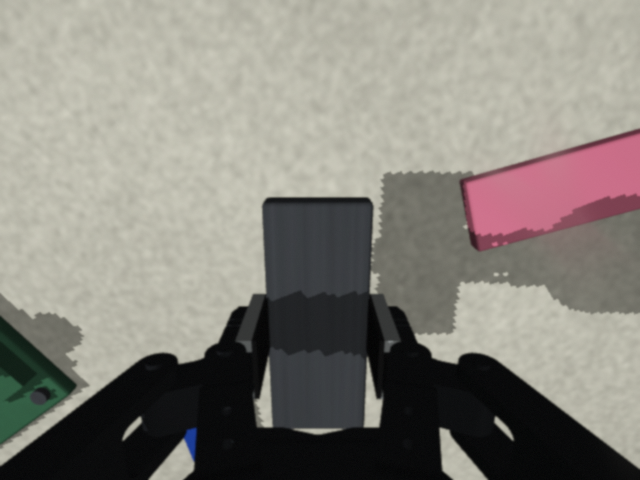

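The plate is gripped level and square: top face x 265–372, near edge at row 204. Computing its offset in the grip and the move to view the holder unobstructed.

Run:
```python
from h import *
s=arm.get_state(); f=grab("wrist")
M=R.from_quat(s["ee_rot"]).as_matrix()
for u in [(265,204),(318,204),(371,204),(275,425),(364,425)]:
    print(M.T@(onz(f,u,s["tool_pos"][2]-.0116)-s["tool_pos"]))
plan((.52,-.29,.2),90)
```

```text
[ 0.0485 -0.0183  0.0117]
[0.0485 0.0004 0.0117]
[0.0485 0.0191 0.0117]
[-0.0482 -0.0181  0.0115]
[-0.0482  0.0201  0.0115]
shift [-0.1448 -0.3246 -0.113 ] turn 0.9460145226674379 yawx now 144.20263950692734 j6 end 60.85192815428695 t 4.425
```

Call:
arm_command:
  moves:
    - [[0.3, -0.005, -0.015, -0.05, 0.05], [0.3, -0.02, -0.05, -0.09, 0.15], [0.3, -0.04, -0.09, -0.113, 0.3], [0.3, -0.06, -0.135, -0.113, 0.45], [0.3, -0.08, -0.18, -0.113, 0.6], [0.3, -0.1, -0.225, -0.113, 0.75], [0.3, -0.12, -0.265, -0.113, 0.87], [0.3, -0.135, -0.3, -0.113, 0.946], [0.3, -0.145, -0.3245, -0.113, 0.946], [0.3, -0.145, -0.3245, -0.113, 0.946]]

```text
clock: 5.68
tool_pos: [0.52, -0.2918, 0.1998]
ee_rot: [0.708, 0.706, -0.0, -0.001]
ft_force: [-0.4, -0.1, -3.2]
finger_gap: 0.0385
gripper_force: 52.0
```

Run:
```python
from h import *
for i in range(4): f=grab("wrist")
import pickle
s=arm.get_state(); print(s["tool_pos"],s["dq"],s["finger_gap"],s["clock"])
for c in blobs(f,(60,80,20),(90,255,255),(120,0,520,300),2000):
    r=flat(f,c,.01);print("green",r,cv2.boxPoints(r))
for c in blobs(f,(8,100,60),(28,255,255),(120,0,520,330),20):
    x,y,w,h=cv2.boundingRect(c); print("brass",x,y,w,h,onz(f,(x+w/2,y+h/2),.038))
pickle.dump(f,open("w4.pkl","wb")); cv2.imwrite("pics/w4.png",f["color"][:,:,::-1])
```

```text
[ 0.5209 -0.2891  0.2007] [ 0.0078 -0.0055  0.0023  0.002  -0.0011 -0.0021] 0.03834103943420561 5.875
green ((519.4382934570312, -199.60540771484375), (107.60599517822266, 137.82675170898438), 0.6987821459770203) [[ 464.7988 -131.3533]
 [ 466.4797 -269.1698]
 [ 574.0778 -267.8575]
 [ 572.3969 -130.041 ]]
brass 300 173 35 25 [ 0.5204 -0.2597  0.038 ]
brass 297 0 35 4 [ 0.5185 -0.1398  0.038 ]
```

View pics/w4.png

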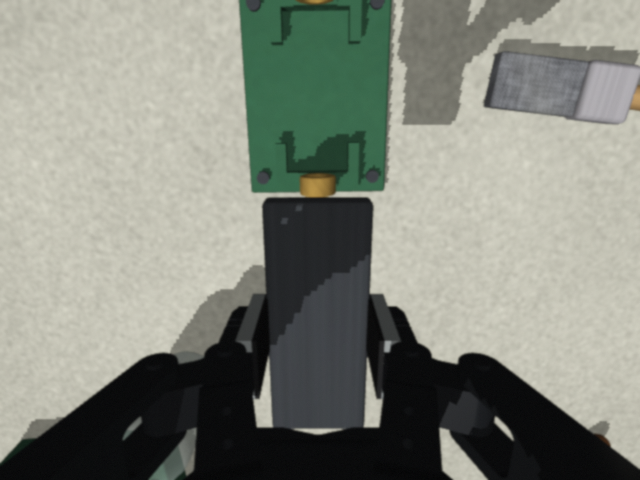

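Holder is at the top, right bushing at (317,185), slab edges x≈250–386, and the left end is cut off. I'll back off 4 cm to see the whole holder.

Call:
arm_command:
  moves:
    - [[0.3, -0.01, 0, 0, 0], [0.3, -0.03, 0, 0, 0], [0.3, -0.04, 0, 0, 0], [0.3, -0.04, 0, 0, 0]]

```text
clock: 6.38
tool_pos: [0.5209, -0.3314, 0.201]
ee_rot: [0.708, 0.707, 0.0, 0.0]
ft_force: [-0.1, 0.1, -3.1]
finger_gap: 0.0386
gripper_force: 52.0
```

Run:
```python
from h import *
for i in range(4): f=grab("wrist")
s=arm.get_state(); print(s["tool_pos"],s["dq"],s["finger_gap"],s["clock"])
for c in blobs(f,(60,80,20),(90,255,255),(120,0,520,300),2000):
    r=flat(f,c,.01);b=cv2.boxPoints(r);print("green",r);print(b)
for c in blobs(f,(8,100,60),(28,255,255),(120,0,520,330),20):
    x,y,w,h=cv2.boundingRect(c); m=cv2.minAreaRect(c)
    print("brass",x,y,w,h,m,[onz(f,u,.038) for u in ((x,y+h/2),(x+w,y+h/2),(x+w/2,y),(x+w/2,y+h))])
cv2.imwrite("pics/w5.png",cv2.resize(f["color"][0:200,200:460,::-1],None,fx=3,fy=3))
```

```text
[ 0.5209 -0.3298  0.2012] [ 0.0055 -0.0033 -0.0028  0.0004 -0.0008 -0.0003] 0.0382711094334327 6.575
green ((519.7561645507812, -220.06460571289062), (107.57988739013672, 97.55828094482422), 0.724319577217102)
[[ 465.3539 -171.9693]
 [ 466.5872 -269.5198]
 [ 574.1584 -268.1599]
 [ 572.9252 -170.6094]]
brass 299 117 37 22 ((317.0, 127.5), (21.0, 36.0), 90.0) [array([ 0.5075, -0.2593,  0.038 ]), array([ 0.5339, -0.2593,  0.038 ]), array([ 0.5207, -0.2518,  0.038 ]), array([ 0.5207, -0.2669,  0.038 ])]
```

View pics/w5.png

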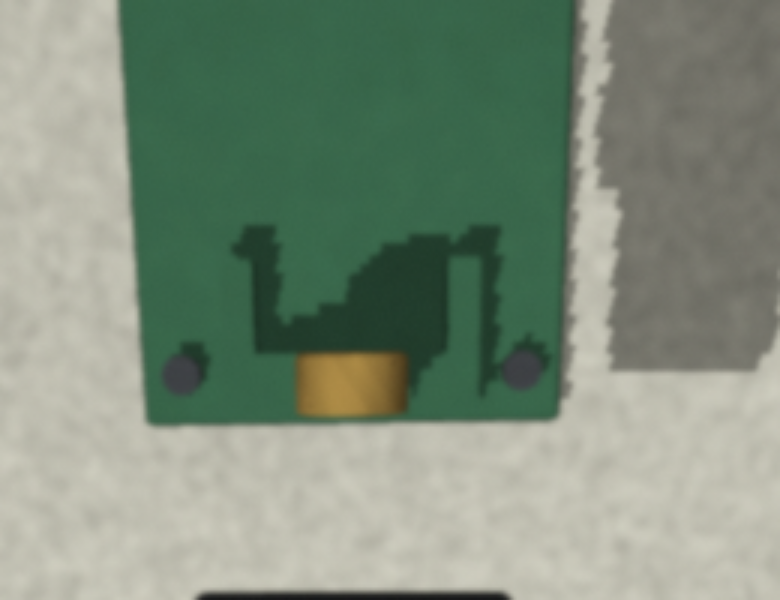

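The crop shows the right end: bushing at crop (350,385) and square slab edges; world axis x≈0.5207 there, and the left end is consistent with a yaw of about 0.9°. Next I go above the pocket.

Run:
```python
from h import *
plan((.519,-.1943,.1),90.9)
```

```text
shift [ 0.1354 -0.0018  0.1013] turn -0.015556155489344355 yawx now 90.0086979450113 j6 end 68.57541669339491 t 6.575
```

Call:
arm_command:
  moves:
    - [[0.3, 0.03, 0, 0, -0.016], [0.3, 0.08, -0.002, 0, -0.016], [0.3, 0.12, -0.002, 0.03, -0.016], [0.3, 0.135, -0.002, 0.07, -0.016], [0.3, 0.135, -0.002, 0.095, -0.016], [0.3, 0.135, -0.002, 0.1, -0.016], [0.3, 0.135, -0.002, 0.1, -0.016]]

```text
clock: 7.45
tool_pos: [0.5193, -0.1952, 0.1019]
ee_rot: [0.701, 0.713, 0.0, 0.0]
ft_force: [0.6, -0.5, -3.5]
finger_gap: 0.0383
gripper_force: 52.0
```

Run:
```python
from h import *
for i in range(3): f=grab("wrist")
s=arm.get_state(); print(s["tool_pos"],s["dq"],s["finger_gap"],s["clock"])
for c in blobs(f,(60,80,20),(90,255,255),(60,0,600,420),1000):
    print("green",cv2.boundingRect(c),cv2.boxPoints(flat(f,c,.01)))
for c in blobs(f,(8,100,60),(28,255,255),(120,0,520,330),20):
    x,y,w,h=cv2.boundingRect(c); print("brass",x,y,w,h,[onz(f,u,.038) for u in ((x,y+h/2),(x+w,y+h/2),(x+w/2,y),(x+w/2,y+h))])
cv2.imwrite("pics/w6.png",f["color"][:,:,::-1])
```

```text
[ 0.52   -0.1958  0.1027] [ 0.001  -0.0017 -0.0028 -0.0047 -0.0021 -0.0011] 0.038515666148796916 7.6
green (216, 122, 201, 192) [[ 464.3691 -121.3129]
 [ 466.0464 -235.3677]
 [ 573.6182 -233.7856]
 [ 571.9409 -119.7308]]
brass 289 130 56 33 [array([ 0.5055, -0.1314,  0.038 ]), array([ 0.532 , -0.1311,  0.038 ]), array([ 0.5187, -0.1238,  0.038 ]), array([ 0.5189, -0.139 ,  0.038 ])]
```

View pics/w6.png

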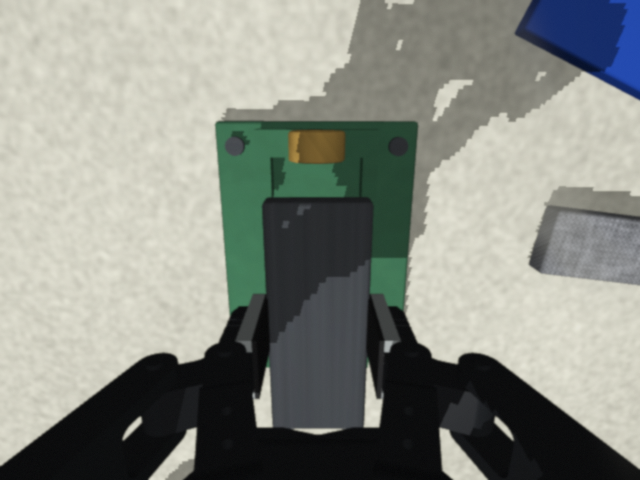

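View is good: left bushing at (317,146), with the pocket end and plate aligned on the same column (317). Holder centre comes to (0.5197,−0.195), and the TCP is on it. Lowering.

Call:
arm_command:
  moves:
    - [[0.3, 0, -0.001, 0.02, 0], [0.3, 0, -0.001, 0.045, 0], [0.3, 0, -0.001, 0.058, 0], [0.3, 0, -0.001, 0.063, 0], [0.3, 0, -0.001, 0.066, 0], [0.3, 0, -0.001, 0.066, 0], [0.3, 0, -0.001, 0.066, 0]]

```text
clock: 8.48
tool_pos: [0.5184, -0.1953, 0.0359]
ee_rot: [0.701, 0.713, 0.0, 0.001]
ft_force: [-0.2, -0.0, -4.3]
finger_gap: 0.0386
gripper_force: 52.0
```

Call:
arm_command:
  moves:
    - [[0.3, 0, 0, 0.001, 0], [0.3, 0, 0, 0.002, 0], [0.3, 0, 0, 0.002, 0], [-0.4, 0, 0, 0.002, 0], [-0.4, 0, 0, 0.002, 0], [-0.4, 0, 0, 0.002, 0]]

```text
clock: 9.22
tool_pos: [0.5182, -0.1952, 0.0335]
ee_rot: [0.701, 0.713, 0.0, 0.0]
ft_force: [-0.8, -1.6, 0.1]
finger_gap: 0.0597
gripper_force: 0.0
```

Call:
arm_command:
  moves:
    - [[-0.4, 0, 0, -0.02, 0], [-0.4, 0, 0, -0.06, 0], [-0.4, 0, 0, -0.11, 0], [-0.4, 0, 0, -0.15, 0], [-0.4, -0.05, 0, -0.17, 0], [-0.4, -0.05, 0, -0.17, 0]]

```text
clock: 9.98
tool_pos: [0.5202, -0.2484, 0.2056]
ee_rot: [0.703, 0.712, 0.0, 0.003]
ft_force: [-0.3, -0.7, -0.0]
finger_gap: 0.0596
gripper_force: 0.0
```

Run:
```python
from h import *
for i in range(3): f=grab("wrist")
s=arm.get_state(); print(s["tool_pos"],s["dq"],s["finger_gap"],s["clock"])
for c in blobs(f,(8,100,60),(28,255,255),(120,0,520,400),20):
    x,y,w,h=cv2.boundingRect(c); print("brass",x,y,w,h,[onz(f,u,.038)[:2] for u in ((x,y+h/2),(x+w,y+h/2),(x+w/2,y),(x+w/2,y+h))])
cv2.imwrite("pics/w7.png",f["color"][:,:,::-1])
```

```text
[ 0.5182 -0.2445  0.2025] [ 0.0155  0.0017 -0.0145  0.0007  0.0004 -0.0001] 0.060012731893948304 10.125
brass 303 228 33 25 [array([ 0.5072, -0.2598]), array([ 0.5331, -0.2595]), array([ 0.52  , -0.2494]), array([ 0.5203, -0.2701])]
brass 301 47 38 28 [array([ 0.5055, -0.1308]), array([ 0.5315, -0.1304]), array([ 0.5183, -0.122 ]), array([ 0.5186, -0.1395])]
```

View pics/w7.png

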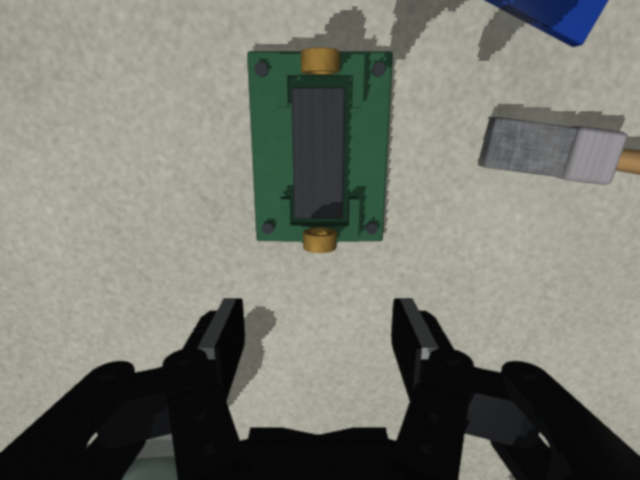

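The plate lies flat in the pocket (x 292–349, y 87–222), released; bushings are at (320,61) and (319,240). That uses the picture allowance, so from here I work from masks only. Now to the rod.

Run:
```python
from h import *
plan((.56,.31,.27),180)
```

```text
shift [ 0.5539  0.0504 -0.0668] turn -1.5551208244541455 yawx now 90.89814012587249 j6 end 28.96766064606402 t 10.125
```

Call:
arm_command:
  moves:
    - [[-0.4, 0.03, 0.003, -0.02, -0.15], [-0.4, 0.08, 0.008, -0.04, -0.33], [-0.4, 0.135, 0.013, -0.06, -0.51], [-0.4, 0.195, 0.018, -0.067, -0.69], [-0.4, 0.255, 0.024, -0.067, -0.87], [-0.4, 0.315, 0.03, -0.067, -1.05], [-0.4, 0.375, 0.036, -0.067, -1.23], [-0.4, 0.435, 0.042, -0.067, -1.41], [-0.4, 0.49, 0.046, -0.067, -1.555], [-0.4, 0.53, 0.05, -0.067, -1.555]]

```text
clock: 11.38
tool_pos: [0.5585, 0.2889, 0.2689]
ee_rot: [-0.002, 1.0, -0.0, -0.001]
ft_force: [0.8, -1.1, 0.1]
finger_gap: 0.0598
gripper_force: 0.0
```

Call:
arm_command:
  moves:
    - [[-0.4, 0.015, 0, 0, 0], [-0.4, 0.015, 0, 0, 0], [-0.4, 0.015, 0, 0, 0]]

```text
clock: 11.75
tool_pos: [0.545, 0.2856, 0.2699]
ee_rot: [-0.0, 1.0, -0.0, -0.0]
ft_force: [-0.4, -0.7, -0.3]
finger_gap: 0.0599
gripper_force: 0.0
```

Run:
```python
from h import *
for i in range(3): f=grab("wrist")
s=arm.get_state(); print(s["tool_pos"],s["dq"],s["finger_gap"],s["clock"])
cs=blobs(f,(0,0,0),(180,255,45),(100,0,560,290),60)
for c in cs: print("black",cv2.boundingRect(c),cv2.contourArea(c),flat(f,c,.056))
for c in blobs(f,(5,70,90),(25,255,255),(100,0,560,330),200): print("wood",cv2.boundingRect(c),flat(f,c,.008))
for r in range(60,330,20):
    row=f["hsv"][r,180:440]; g=np.where((row[:,2]>75)&(row[:,1]<60)&(row[:,0]>100))[0]
    print(r,(g.min()+180,g.max()+180,len(g)) if len(g) else None)
cv2.imwrite("pics/w8.png",f["color"][:,:,::-1])
```

```text
[0.5457 0.2851 0.2703] [-0.0039 -0.0002  0.0059  0.0009 -0.0003  0.0003] 0.05970319540725585 11.9
black (551, 270, 9, 20) 110.5 ((615.701904296875, 511.4656066894531), (21.206941604614258, 7.551461696624756), 10.386361122131348)
black (353, 78, 33, 63) 1537.5 ((462.0143127441406, 328.3096923828125), (22.227901458740234, 48.7790412902832), 84.2837905883789)
wood (348, 150, 36, 163) ((587.7500610351562, 334.40447998046875), (14.548166275024414, 178.50958251953125), 84.1447525024414)
wood (316, 146, 41, 165) ((584.2501220703125, 303.37335205078125), (23.61157989501953, 179.36045837402344), 84.21854400634766)
60 None
80 None
100 None
120 None
140 None
160 (np.int64(357), np.int64(367), 11)
180 (np.int64(355), np.int64(364), 10)
200 (np.int64(352), np.int64(361), 10)
220 (np.int64(349), np.int64(358), 10)
240 (np.int64(347), np.int64(355), 9)
260 (np.int64(344), np.int64(352), 9)
280 (np.int64(341), np.int64(350), 10)
300 (np.int64(339), np.int64(347), 9)
320 (np.int64(337), np.int64(344), 8)
```

Handle measured as 22×49 mm at (0.462,0.328), axis yaw −5.7°; this matches the given size, and the direction agrees with the cradle (84.2°). Moving over it and down.

Run:
```python
from h import *
plan((.462,.3283,.047),174.3)
```

```text
shift [0.0837 0.0431 0.2233] turn 0.09867234440498374 yawx now 179.95350888906688 j6 end 41.09783194595727 t 11.9
```

Call:
arm_command:
  moves:
    - [[-0.4, 0.02, 0.01, 0.02, 0.05], [-0.4, 0.05, 0.025, 0.06, 0.099], [-0.4, 0.075, 0.038, 0.1, 0.099], [-0.4, 0.0837, 0.043, 0.13, 0.099], [-0.4, 0.0837, 0.043, 0.15, 0.099], [-0.4, 0.0837, 0.043, 0.155, 0.099], [-0.4, 0.0837, 0.043, 0.155, 0.099]]

```text
clock: 12.78
tool_pos: [0.4622, 0.3284, 0.1156]
ee_rot: [0.05, 0.999, 0.0, 0.0]
ft_force: [0.3, -0.2, 0.4]
finger_gap: 0.0598
gripper_force: 0.0
```

Run:
```python
from h import *
for i in range(2): f=grab("wrist")
s=arm.get_state(); print(s["tool_pos"],s["dq"],s["clock"])
for c in blobs(f,(0,0,0),(180,255,45),(245,80,395,420),200): print("black",cv2.boundingRect(c),cv2.contourArea(c),flat(f,c,.056))
plan((.462,.3283,.047),174.3)
```

```text
[0.4626 0.3287 0.1164] [ 0.0012 -0.0021  0.0003 -0.0009  0.0015  0.0014] 12.875
black (298, 218, 42, 98) 3792.5 ((458.5546569824219, 329.7774353027344), (21.3179988861084, 53.05939483642578), 84.231201171875)
shift [ 0.0007 -0.0006  0.0694] turn -6.8790184444839126e-06 yawx now 174.29960586127595 j6 end 41.09783194595727 t 12.875
```

Call:
arm_command:
  moves:
    - [[-0.4, 0.001, 0, 0.02, 0], [-0.4, 0.001, 0, 0.045, 0], [-0.4, 0.001, 0, 0.063, 0], [-0.4, 0.001, 0, 0.069, 0], [-0.4, 0.001, 0, 0.069, 0], [0.8, 0.001, 0, 0.069, 0], [0.8, 0.001, 0, 0.069, 0], [0.8, 0.001, 0, 0.069, 0], [0.8, 0.001, 0, 0.069, 0], [0.8, 0.001, 0, 0.069, 0]]
  grip_force: 70

```text
clock: 14.12
tool_pos: [0.4612, 0.329, 0.0471]
ee_rot: [0.049, 0.999, 0.0, 0.001]
ft_force: [-0.2, 0.4, 5.1]
finger_gap: 0.0216
gripper_force: 69.4
```

Run:
```python
from h import *
for i in range(2): f=grab("wrist")
s=arm.get_state(); print({k:s[k] for k in("tool_pos","finger_gap","gripper_force","ft_force","torque","clock")})
```

```text
{'tool_pos': array([0.4612, 0.329 , 0.0471]), 'finger_gap': 0.021293505913145872, 'gripper_force': 69.3563461303711, 'ft_force': array([-0.6623, -0.7782,  6.004 ]), 'torque': array([-0.0854, -0.1227, -0.0622]), 'clock': 14.225}
```

Grasp is good, but turning the gripper half a turn would put the wrist camera on the nose side, which is worth having for the insertion. I'll release, rotate and regrasp.

Call:
arm_command:
  moves:
    - [[-0.4, 0, 0, 0, 0], [-0.4, 0, 0, 0, 0], [-0.4, 0, 0, 0, 0], [-0.4, 0, 0, -0.03, 0], [-0.4, 0, 0, -0.07, -0.1], [-0.4, 0, 0, -0.075, -0.28], [-0.4, 0, 0, -0.075, -0.46], [-0.4, 0, 0, -0.075, -0.64], [-0.4, 0, 0, -0.075, -0.82], [-0.4, 0, 0, -0.075, -1.0]]

```text
clock: 15.48
tool_pos: [0.4605, 0.3287, 0.1211]
ee_rot: [-0.438, 0.899, 0.0, -0.0]
ft_force: [0.1, -0.5, 0.2]
finger_gap: 0.06
gripper_force: 0.0
```

Call:
arm_command:
  moves:
    - [[-0.4, 0, 0, 0, -0.18], [-0.4, 0, 0, 0, -0.36], [-0.4, 0, 0, 0, -0.54], [-0.4, 0, 0, 0, -0.72], [-0.4, 0, 0, 0, -0.9], [-0.4, 0, 0, 0, -1.08], [-0.4, 0, 0, 0, -1.26], [-0.4, 0, 0, 0, -1.44], [-0.4, 0, 0, 0, -1.62], [-0.4, 0, 0, 0, -1.8]]

```text
clock: 16.73
tool_pos: [0.4604, 0.3287, 0.121]
ee_rot: [0.976, -0.216, -0.0, 0.0]
ft_force: [-0.0, -0.3, -0.3]
finger_gap: 0.0599
gripper_force: 0.0
```

Call:
arm_command:
  moves:
    - [[-0.4, 0, 0, 0, -0.18], [-0.4, 0, 0, 0, -0.34], [-0.4, 0, 0, 0, -0.34], [-0.4, 0, 0, 0, -0.34]]

```text
clock: 17.23
tool_pos: [0.4606, 0.3287, 0.1212]
ee_rot: [0.999, -0.052, -0.0, 0.0]
ft_force: [-0.3, -0.5, 0.2]
finger_gap: 0.06
gripper_force: 0.0
```

Run:
```python
from h import *
for i in range(2): f=grab("wrist")
s=arm.get_state(); print(s["tool_pos"],s["joint_pos"],s["clock"])
plan((.461,.329,.047),-5.7)
for c in blobs(f,(0,0,0),(180,255,45),(260,80,380,420),200): print("black",cv2.boundingRect(c),cv2.contourArea(c),flat(f,c,.056))
for r in range(0,300,20):
    row=f["hsv"][r,200:440]; g=np.where((row[:,2]>75)&(row[:,1]<60)&(row[:,0]>100))[0]
    print(r,(g.min()+200,g.max()+200,len(g)) if len(g) else None)
```

```text
[0.4606 0.3287 0.1212] [ 0.478   0.3685 -0.209   0.9934  0.0001 -2.5616] 17.325
shift [ 0.0004 -0.0003  0.0742] turn -0.0025649022089231704 yawx now -5.846958071435071 j6 end 221.2141573583559 t 17.325
black (297, 215, 41, 95) 3436.5 ((465.13006591796875, 328.9815673828125), (20.58148193359375, 52.417057037353516), 84.06092834472656)
0 (np.int64(307), np.int64(327), 21)
20 (np.int64(307), np.int64(327), 21)
40 (np.int64(307), np.int64(327), 21)
60 (np.int64(307), np.int64(327), 21)
80 (np.int64(307), np.int64(327), 21)
100 (np.int64(307), np.int64(327), 21)
120 (np.int64(308), np.int64(327), 20)
140 (np.int64(308), np.int64(327), 20)
160 (np.int64(308), np.int64(326), 19)
180 (np.int64(308), np.int64(326), 19)
200 (np.int64(308), np.int64(326), 19)
220 None
240 None
260 None
280 None
```

Call:
arm_command:
  moves:
    - [[-0.4, 0.001, 0, 0.02, 0], [-0.4, 0.001, 0, 0.05, 0], [-0.4, 0.001, 0, 0.068, 0], [-0.4, 0.001, 0, 0.074, 0], [-0.4, 0.001, 0, 0.074, 0], [0.8, 0.001, 0, 0.074, 0], [0.8, 0.001, 0, 0.074, 0], [0.8, 0.001, 0, 0.074, 0], [0.8, 0.001, 0, 0.074, 0], [0.8, 0.001, 0, 0.074, 0]]
  grip_force: 70

```text
clock: 18.58
tool_pos: [0.4622, 0.329, 0.0481]
ee_rot: [0.999, -0.05, 0.001, -0.0]
ft_force: [-1.4, -0.2, 5.9]
finger_gap: 0.0215
gripper_force: 69.4
```

Call:
arm_command:
  moves:
    - [[0.8, 0, 0, -0.01, 0], [0.8, 0, 0, -0.03, 0], [0.8, 0, 0, -0.06, 0], [0.8, 0, 0, -0.08, 0], [0.8, 0, 0, -0.09, 0], [0.8, 0, 0, -0.09, 0], [0.8, 0, 0, -0.09, 0]]

```text
clock: 19.45
tool_pos: [0.4609, 0.3283, 0.1363]
ee_rot: [0.999, -0.05, -0.001, 0.0]
ft_force: [-0.1, -0.1, -2.2]
finger_gap: 0.0207
gripper_force: 68.5
```

```bash
cat >> h.py <<'E'
def rodrows(f,rows,lo=200,hi=440):
    """left/right columns of the steel rod in the wrist view"""
    out=[]
    for r in rows:
        row=f["hsv"][r,lo:hi]; g=(row[:,2]>75)&(row[:,1]<60)&(row[:,0]>100)
        i=np.where(g)[0]; out.append((r,i.min()+lo,i.max()+lo,len(i)) if len(i) else (r,None))
    return out
E
python3 - <<'E'
from h import *
for i in range(2): f=grab("wrist")
s=arm.get_state(); print({k:s[k] for k in("tool_pos","ee_rot","finger_gap","gripper_force","ft_force","torque","clock")})
print(*[tuple(map(lambda v:int(v) if v is not None else v,t)) for t in rodrows(f,range(0,260,15))],sep="\n")
print("col", [tuple(f["hsv"][r,317]) for r in range(0,140,10)])
cv2.imwrite("pics/w9.png",f["color"][:,:,::-1])
E
```

```text
{'tool_pos': array([0.4609, 0.3283, 0.1362]), 'ee_rot': array([ 0.9987, -0.0502, -0.0009,  0.0005]), 'finger_gap': 0.020816087998459878, 'gripper_force': 68.53201031684875, 'ft_force': array([-0.6177, -1.2565, -1.268 ]), 'torque': array([0.0133, 0.139 , 0.0268]), 'clock': 19.55}
(0, 301, 336, 36)
(15, 301, 336, 36)
(30, 301, 336, 36)
(45, 301, 336, 36)
(60, 301, 336, 36)
(75, 301, 335, 35)
(90, 302, 335, 34)
(105, 302, 335, 34)
(120, 302, 335, 34)
(135, 302, 334, 33)
(150, 302, 335, 34)
(165, 302, 334, 33)
(180, 303, 334, 32)
(195, 303, 334, 32)
(210, 302, 333, 32)
(225, 302, 327, 26)
(240, 304, 325, 22)
(255, 305, 325, 21)
col [(np.uint8(138), np.uint8(8), np.uint8(159)), (np.uint8(132), np.uint8(8), np.uint8(160)), (np.uint8(143), np.uint8(6), np.uint8(159)), (np.uint8(143), np.uint8(6), np.uint8(158)), (np.uint8(135), np.uint8(6), np.uint8(159)), (np.uint8(135), np.uint8(6), np.uint8(158)), (np.uint8(135), np.uint8(6), np.uint8(158)), (np.uint8(138), np.uint8(8), np.uint8(158)), (np.uint8(135), np.uint8(6), np.uint8(157)), (np.uint8(135), np.uint8(7), np.uint8(156)), (np.uint8(138), np.uint8(8), np.uint8(156)), (np.uint8(138), np.uint8(8), np.uint8(156)), (np.uint8(132), np.uint8(8), np.uint8(156)), (np.uint8(144), np.uint8(8), np.uint8(154))]
```

Run:
```python
from h import *
plan((.5152,.112,.12),-89.2)
f=cv2.imread("pics/w9.png"); print([int(v) for v in f[200:300:4,317].mean(1)])
```

```text
shift [0.0757 0.2097 0.0163] turn 1.4564292988812158 yawx now -5.752748014908785 j6 end 281.4647737278924 t 19.55
[152, 151, 151, 152, 152, 152, 152, 151, 151, 118, 89, 88, 88, 89, 90, 89, 89, 88, 89, 90, 75, 4, 5, 4, 8]
```

Call:
arm_command:
  moves:
    - [[0.8, 0.005, 0.01, 0, 0.08], [0.8, 0.015, 0.035, 0, 0.24], [0.8, 0.025, 0.06, 0.005, 0.42], [0.8, 0.035, 0.09, 0.01, 0.6], [0.8, 0.044, 0.12, 0.016, 0.78], [0.8, 0.053, 0.15, 0.016, 0.96], [0.8, 0.062, 0.175, 0.016, 1.13], [0.8, 0.07, 0.195, 0.016, 1.29], [0.8, 0.0757, 0.2097, 0.016, 1.4], [0.8, 0.0757, 0.2097, 0.016, 1.456]]

```text
clock: 20.8
tool_pos: [0.516, 0.1113, 0.1206]
ee_rot: [0.711, -0.704, -0.0, 0.0]
ft_force: [-0.9, 0.2, -2.1]
finger_gap: 0.021
gripper_force: 68.6
```

Call:
arm_command:
  moves:
    - [[0.8, 0, 0, 0, 0], [0.8, 0, 0, 0, 0]]

```text
clock: 21.05
tool_pos: [0.5157, 0.1126, 0.1209]
ee_rot: [0.713, -0.702, -0.0, 0.0]
ft_force: [-0.3, 0.0, -1.2]
finger_gap: 0.0213
gripper_force: 68.6
```

Run:
```python
from h import *
for i in range(2): f=grab("wrist")
a=grab("scene");b=grab("side")
s=arm.get_state(); print({k:s[k] for k in("tool_pos","ee_rot","finger_gap","ft_force","torque","clock")})
import pickle; pickle.dump((f,a,b,s),open("st.pkl","wb"))
M=R.from_quat(s["ee_rot"]).as_matrix(); print(M[:,0])
g=cv2.GaussianBlur(cv2.cvtColor(f["color"],cv2.COLOR_RGB2GRAY).astype(float),(0,0),1.2)
def edge(p,lo,hi):
    d=np.abs(np.gradient(p)); w=d[lo:hi]; i=lo+int(w.argmax()); y0,y1,y2=d[i-1:i+2]
    return i+.5*(y0-y2)/(y0-2*y1+y2)
K=f["intrinsics"];C=f["tool_from_camera"]
for r in range(10,220,20):
    p=g[r-3:r+4].mean(0); l,h=edge(p,285,310),edge(p,325,350)
    # tangent rays: axis position in tool coordinates from edge angles
    t=6e-3; D=K[0,0]*12e-3/(h-l); uv=((l+h)/2,r)
    d=C[:3,:3]@np.array([(uv[0]-K[0,2])/K[0,0],-(r-K[1,2])/K[1,1],-1.])
    print(r,round(l,2),round(h,2),"axis tool",C[:3,3]+d*D)
# predicted pixels in the fixed views for a level rod
for n,q in(("scene",a),("side",b)):
    for L in (.03,.12,.205): print(n,L,proj(q,s["tool_pos"]+M@np.array([.003+L,0,.003])))
```

```text
{'tool_pos': array([0.5158, 0.1127, 0.1212]), 'ee_rot': array([ 0.7125, -0.7017, -0.    , -0.    ]), 'finger_gap': 0.020724789044431542, 'ft_force': array([-0.8694,  0.278 , -1.8495]), 'torque': array([ 0.1134, -0.0566,  0.0203]), 'clock': 21.25}
[ 0.0152 -0.9999 -0.0001]
10 296.89 338.61 axis tool [0.1064 0.0001 0.0041]
30 297.22 338.4 axis tool [0.1012 0.0001 0.004 ]
50 297.68 338.2 axis tool [0.096  0.0002 0.0042]
70 297.84 337.66 axis tool [0.0906 0.0001 0.0046]
90 297.97 337.39 axis tool [0.0849 0.0001 0.004 ]
110 298.22 337.15 axis tool [0.0791 0.0001 0.0037]
130 298.71 336.76 axis tool [0.0732 0.0001 0.0047]
150 298.87 336.56 axis tool [0.0671 0.0001 0.0039]
170 299.19 336.34 axis tool [0.0608 0.0001 0.0038]
190 299.62 336.22 axis tool [0.0543 0.0001 0.0037]
210 299.83 335.67 axis tool [0.0474 0.0001 0.0043]
scene 0.03 [348.9341 217.6036]
scene 0.12 [312.1329 209.7348]
scene 0.205 [278.3152 202.504 ]
side 0.03 [294.1047 230.3195]
side 0.12 [315.2961 242.3987]
side 0.205 [336.5999 254.542 ]
```

The rod is level in the grip: its axis is 4.0 mm ahead of the TCP, 0.1 mm lateral, slope ≈0. Descending to bore height in front of the left bushing.

Call:
arm_command:
  moves:
    - [[0.8, 0, 0.0006, 0.02, 0.002], [0.8, 0, 0.0006, 0.05, 0.002], [0.8, 0, 0.0006, 0.07, 0.002], [0.8, 0, 0.0006, 0.079, 0.002], [0.8, 0, 0.0006, 0.079, 0.002], [0.8, 0, 0.0006, 0.079, 0.002]]

```text
clock: 22.0
tool_pos: [0.5161, 0.1125, 0.0432]
ee_rot: [0.712, -0.703, 0.001, -0.001]
ft_force: [0.4, 1.0, -0.4]
finger_gap: 0.0206
gripper_force: 68.6
```

Run:
```python
from h import *
a=grab("scene");b=grab("side")
s=arm.get_state(); print({k:s[k] for k in("tool_pos","ft_force","torque","clock")})
M=R.from_quat(s["ee_rot"]).as_matrix(); print(M[:,0])
x=M[:,0]; n=s["tool_pos"]+M@np.array([.213,0,.004]); print("nose",n,"line x at nose",.5193-.0133*(n[1]+.1952),"tcp line",.5193-.0133*(s["tool_pos"][1]+.1952))
# steel brightness along predicted axis near the nose in fixed views
for nm,q in(("scene",a),("side",b)):
    g=cv2.cvtColor(q["color"],cv2.COLOR_RGB2GRAY)
    for L in np.arange(.19,.235,.005):
        u=proj(q,s["tool_pos"]+M@np.array([L,0,.004])); d=[int(cv2.getRectSubPix(g,(1,1),(float(u[0]),float(u[1]+k)))[0,0]) for k in (-4,-2,-1,0,1,2,4)]
        print(nm,round(L,3),u,d)
```

```text
{'tool_pos': array([0.5161, 0.1125, 0.0433]), 'ft_force': array([-0.7143, -0.2885, -1.121 ]), 'torque': array([ 0.181 , -0.019 ,  0.0027]), 'clock': 22.1}
[ 0.0125 -0.9999 -0.0002]
nose [ 0.5188 -0.1005  0.0392] line x at nose 0.5180404353280683 tcp line 0.51520776633624
scene 0.19 [287.7563 224.0979] [119, 107, 97, 78, 64, 82, 123]
scene 0.195 [285.8902 223.6803] [116, 103, 95, 78, 67, 82, 122]
scene 0.2 [284.0268 223.2632] [118, 107, 96, 79, 69, 83, 120]
scene 0.205 [282.1662 222.8468] [121, 112, 102, 82, 77, 98, 122]
scene 0.21 [280.3083 222.4309] [87, 103, 108, 101, 88, 95, 123]
scene 0.215 [278.4532 222.0157] [55, 70, 79, 83, 80, 75, 88]
scene 0.22 [276.6008 221.6011] [37, 37, 43, 50, 59, 65, 71]
scene 0.225 [274.7511 221.1871] [35, 24, 24, 29, 29, 31, 43]
scene 0.23 [272.9041 220.7737] [48, 41, 33, 26, 23, 23, 27]
side 0.19 [331.1359 272.2585] [125, 105, 109, 112, 102, 87, 79]
side 0.195 [332.3677 273.0014] [125, 109, 112, 114, 104, 84, 78]
side 0.2 [333.6038 273.7471] [126, 114, 114, 115, 103, 94, 108]
side 0.205 [334.8444 274.4953] [124, 115, 115, 116, 110, 111, 125]
side 0.21 [336.0894 275.2463] [122, 115, 118, 122, 125, 124, 126]
side 0.215 [337.3389 275.9999] [123, 120, 120, 122, 123, 125, 123]
side 0.22 [338.5929 276.7563] [121, 123, 122, 123, 124, 125, 87]
side 0.225 [339.8514 277.5154] [123, 124, 124, 124, 121, 105, 72]
side 0.23 [341.1144 278.2772] [122, 122, 117, 109, 95, 84, 70]
```

Call:
arm_command:
  moves:
    - [[0.8, 0, 0.0008, 0.0012, 0], [0.8, 0.005, 0.0008, 0.0012, 0], [0.8, 0.014, 0.0008, 0.0012, 0], [0.8, 0.022, 0.0008, 0.0012, 0], [0.8, 0.03, 0.0008, 0.0012, 0], [0.8, 0.036, 0.0008, 0.0012, 0], [0.8, 0.036, 0.0008, 0.0012, 0]]

```text
clock: 22.98
tool_pos: [0.515, 0.0759, 0.0411]
ee_rot: [0.711, -0.703, -0.0, -0.0]
ft_force: [-0.9, 0.2, -2.4]
finger_gap: 0.0208
gripper_force: 68.6
```

```bash
cat > chk.py <<'E'
from h import *
f=grab("wrist");f=grab("wrist")
s=arm.get_state(); print({k:s[k] for k in("tool_pos","ft_force","torque","finger_gap","clock")})
M=R.from_quat(s["ee_rot"]).as_matrix(); n=s["tool_pos"]+M@np.array([.211,0,.004]); ln=lambda y:.5193-.0133*(y+.1952)
print("nose",n,"dx nose",n[0]-ln(n[1]),"dx tcp",s["tool_pos"][0]-ln(s["tool_pos"][1]),M[:,0])
for c in blobs(f,(8,100,60),(28,255,255),(200,0,440,300),20):
    x,y,w,h=cv2.boundingRect(c); q=[onz(f,u,.038) for u in ((x,y+h/2),(x+w,y+h/2))]; print("brass",x,y,w,h,*[v[:2] for v in q],"tool y mid",(M.T@((q[0]+q[1])/2-s["tool_pos"]))[1])
E
python3 chk.py
```

```text
{'tool_pos': array([0.515 , 0.0764, 0.0411]), 'ft_force': array([ 0.2523, -0.4463, -1.8099]), 'torque': array([0.0712, 0.0118, 0.0173]), 'finger_gap': 0.021450808649723613, 'clock': 23.075}
nose [ 0.5176 -0.1346  0.0371] dx nose -0.0009419893910480592 dx tcp -0.0007146767750960681 [ 0.0122 -0.9999 -0.0002]
```

Call:
arm_command:
  moves:
    - [[0.8, 0.006, -0.0003, -0.0005, 0], [0.8, 0.016, -0.0003, -0.0005, 0], [0.8, 0.028, -0.0003, -0.0005, 0], [0.8, 0.04, -0.0003, -0.0005, 0], [0.8, 0.05, -0.0003, -0.0005, 0], [0.8, 0.055, -0.0003, -0.0005, 0], [0.8, 0.055, -0.0003, -0.0005, 0]]

```text
clock: 23.95
tool_pos: [0.516, 0.021, 0.0416]
ee_rot: [0.711, -0.703, -0.0, -0.0]
ft_force: [-0.7, 1.0, -2.2]
finger_gap: 0.021
gripper_force: 68.6
```

```bash
python3 chk.py
```

```text
{'tool_pos': array([0.5159, 0.0215, 0.0416]), 'ft_force': array([ 0.8637, -0.2767, -1.5999]), 'torque': array([ 0.0909, -0.0072, -0.0156]), 'finger_gap': 0.021373247016640833, 'clock': 24.05}
nose [ 0.5185 -0.1895  0.0375] dx nose -0.0007130756176574327 dx tcp -0.0005254444928771695 [ 0.0124 -0.9999 -0.0003]
```

Force-free so far. Continuing up to the far bushing, with the left bushing coming into the wrist view.

Call:
arm_command:
  moves:
    - [[0.8, 0.006, -0.0003, 0, 0], [0.8, 0.016, -0.0003, 0, 0], [0.8, 0.028, -0.0003, 0, 0], [0.8, 0.04, -0.0003, 0, 0], [0.8, 0.045, -0.0003, 0, 0], [0.8, 0.045, -0.0003, 0, 0]]

```text
clock: 24.8
tool_pos: [0.5168, -0.0241, 0.0416]
ee_rot: [0.711, -0.703, -0.0, -0.0]
ft_force: [0.4, -0.4, -1.8]
finger_gap: 0.0208
gripper_force: 68.6
```

```bash
python3 chk.py
```

```text
{'tool_pos': array([ 0.5167, -0.0236,  0.0416]), 'ft_force': array([-0.5704,  0.095 , -2.5618]), 'torque': array([0.1393, 0.0149, 0.023 ]), 'finger_gap': 0.020333370873949593, 'clock': 24.9}
nose [ 0.5193 -0.2345  0.0375] dx nose -0.0005072310611387021 dx tcp -0.0002848086493084656 [ 0.0122 -0.9999 -0.0003]
brass 293 29 5 8 [ 0.525  -0.1241] [ 0.5236 -0.1241] tool y mid -0.006318213297092282
brass 271 0 92 31 [ 0.5313 -0.1285] [ 0.5048 -0.1288] tool y mid -5.2735342891818355e-05
```

Bushing centre agrees with the rod to 0.1 mm laterally. Final advance.

Call:
arm_command:
  moves:
    - [[0.8, 0.005, -0.0002, -0.0003, 0], [0.8, 0.014, -0.0002, -0.0003, 0], [0.8, 0.024, -0.0002, -0.0003, 0], [0.8, 0.034, -0.0002, -0.0003, 0], [0.8, 0.044, -0.0002, -0.0003, 0], [0.8, 0.05, -0.0002, -0.0003, 0], [0.8, 0.052, -0.0002, -0.0003, 0], [0.8, 0.052, -0.0002, -0.0003, 0]]

```text
clock: 25.9
tool_pos: [0.5176, -0.0756, 0.0419]
ee_rot: [0.711, -0.703, -0.0, -0.0]
ft_force: [0.5, 0.1, -2.0]
finger_gap: 0.0209
gripper_force: 68.6
```

```bash
python3 chk.py
python3 - <<'E'
from h import *
s=arm.get_state(); M=R.from_quat(s["ee_rot"]).as_matrix()
for nm in("scene","side"):
    q=grab(nm); g=cv2.cvtColor(q["color"],cv2.COLOR_RGB2GRAY)
    for L in np.arange(.175,.235,.004):
        p=s["tool_pos"]+M@np.array([L,0,.004]); u=proj(q,p); print(nm,round(L,3),round(p[1],4),u,[int(cv2.getRectSubPix(g,(1,1),(float(u[0]),float(u[1]+k)))[0,0]) for k in (-5,-3,-2,-1,0,1,2,3,5)],cv2.getRectSubPix(q["color"],(1,1),(float(u[0]),float(u[1])))[0,0])
f=grab("wrist"); g=cv2.GaussianBlur(cv2.cvtColor(f["color"],cv2.COLOR_RGB2GRAY),(0,0),1)
print([int(v) for v in g[240:310:4,317]])
E
```

```text
{'tool_pos': array([ 0.5176, -0.0753,  0.0418]), 'ft_force': array([-0.9216,  0.5066, -1.745 ]), 'torque': array([0.0975, 0.0724, 0.0479]), 'finger_gap': 0.020713475062627162, 'clock': 26.0}
nose [ 0.5202 -0.2863  0.0378] dx nose -0.0002717749980405415 dx tcp -0.000143965527757417 [ 0.0127 -0.9999 -0.0003]
brass 277 163 82 53 [ 0.5316 -0.1297] [ 0.5046 -0.13  ] tool y mid 0.00015042143861034008
scene 0.175 -0.2503 [225.0548 210.1008] [66, 41, 56, 68, 66, 58, 48, 34, 23] [65 66 72]
scene 0.179 -0.2543 [223.6368 209.7838] [88, 63, 60, 61, 60, 56, 48, 40, 31] [63 59 58]
scene 0.183 -0.2583 [222.2204 209.4671] [97, 89, 83, 72, 65, 57, 48, 43, 34] [79 65 30]
scene 0.187 -0.2623 [220.8057 209.1508] [103, 91, 88, 79, 70, 61, 52, 46, 37] [89 70 15]
scene 0.191 -0.2663 [219.3926 208.8348] [118, 98, 90, 80, 69, 58, 50, 49, 68] [88 68 19]
scene 0.195 -0.2703 [217.9811 208.5193] [127, 115, 106, 93, 75, 63, 64, 74, 105] [86 74 54]
scene 0.199 -0.2743 [216.5712 208.204 ] [127, 122, 116, 103, 82, 72, 85, 107, 122] [83 81 84]
scene 0.203 -0.2783 [215.1629 207.8892] [125, 123, 116, 104, 84, 76, 96, 1
[... 1498 characters left out ...]
, 94, 95, 73, 73, 105, 122] [92 96 96]
side 0.211 -0.2863 [386.3588 306.2337] [54, 56, 61, 70, 66, 79, 112, 124, 122] [58 71 63]
side 0.215 -0.2903 [387.5076 306.9275] [58, 58, 60, 81, 102, 119, 123, 124, 122] [101 103  97]
side 0.219 -0.2943 [388.6599 307.6235] [63, 76, 103, 117, 122, 122, 122, 123, 122] [123 122 116]
side 0.223 -0.2983 [389.8157 308.3216] [75, 118, 124, 126, 125, 123, 126, 125, 123] [126 125 119]
side 0.227 -0.3023 [390.9751 309.0218] [120, 125, 125, 124, 127, 127, 125, 126, 124] [127 128 122]
side 0.231 -0.3063 [392.1381 309.7242] [124, 126, 124, 124, 126, 127, 126, 126, 125] [128 126 121]
[174, 174, 174, 174, 174, 174, 174, 174, 173, 174, 135, 11, 12, 14, 15, 16, 16, 16]
```

The nose shows clear of the far bushing in both fixed views (scene (213,207), side (385,305)). It is at y≈−0.285, with the far mouth at −0.266, so about 19–20 mm out, and contact force is near zero. Handing in while gripping.

```bash
python3 -c "
from cell import arm
s=arm.get_state(); print(s['ft_force'],s['finger_gap'],s['gripper_force'],s['dq']); print(arm.close_job())"
```

```text
[ 0.79025224  0.31075313 -1.13762685] 0.020962659554948797 68.60065340995789 [-0.00124193 -0.00180951 -0.00019937 -0.00078061 -0.00193668 -0.0009948 ]
the job is handed in; nothing more can be done
None
```

I laid the steel plate in the pocket and released it, then slid the rod through both bushings until its nose stood about 2 cm out. The job was handed in at about 26 s with the handle still gripped and almost no contact force; no verdict was returned.

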